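# Clear the charging dock into the turntable organiser

### The job

Charging is finished: first switch off the whole row of switches on the dock while the battery handles are still in it. Then roll each handle sideways out of its spring clips (the hooks stop it being pulled straight up) and lay every one in a groove of the turntable organiser, and when all are in, turn the organiser counter-clockwise a quarter turn by its post until it clicks into rest. Do not knock over or shift the mug, soap bottle and jar.

Things in the scene. Friction and masses are not known exactly. Their poses are not given: they have to be found in the camera images.
- dock: White charging dock fixed to the counter: plate 205 x 345 x 12 mm. Origin on the counter under the clips, z up, +x to the switch bank. Four bays hold handles lying along dock x, axes at dock y -126, -42, 42, 126, z 54 mm. Per bay two 12 mm wide steel clips at dock x -46 and +46; the 80 mm between them is open down to the plate.
- clips (a point): Mid-dock at handle-axis height (dock 0, 0, 54 mm), axes as dock. In each clip a rigid hook on the -y side, top 79 mm above the counter, reaches over the handle to 3 mm past its axis: no straight pull up. On +y a sprung jaw, hinge 22 mm up, tip 70 mm up, yields to dock +y (4 N rising to 15 N) and springs back. Roll the handle about 28 mm to dock +y, then lift.
- bank (a point): Middle of the grey switch bank's top face, 37 mm above the counter, at dock x +100, y 0; axes as dock. The bank is 42 x 235 mm, long along dock y, with four black toggle levers in a row at bank y -75, -25, 25, 75 mm. On: upright, top 77 mm above the counter. Off: lying towards +y, top about 57 mm up. So one drag towards +y, fingertip 65 mm up, throws them all.
- handle0: Battery handle of a cordless mixer, up to four alike (absent: None): grey tube 36 mm in diameter, 140 mm long over the black square end guards (38 mm square, 9 mm thick, at both ends; on the counter its axis is 19 mm up and it does not roll), 0.15 to 0.31 kg. Origin at its centre, x along the tube. Starts in the dock bay at dock y -126 mm.
- handle1: Battery handle of a cordless mixer, up to four alike (absent: None): grey tube 36 mm in diameter, 140 mm long over the black square end guards (38 mm square, 9 mm thick, at both ends; on the counter its axis is 19 mm up and it does not roll), 0.15 to 0.31 kg. Origin at its centre, x along the tube. Starts in the dock bay at dock y -42 mm.
- handle2: Battery handle of a cordless mixer, up to four alike (absent: None): grey tube 36 mm in diameter, 140 mm long over the black square end guards (38 mm square, 9 mm thick, at both ends; on the counter its axis is 19 mm up and it does not roll), 0.15 to 0.31 kg. Origin at its centre, x along the tube. Starts in the dock bay at dock y +42 mm.
- handle3: Battery handle of a cordless mixer, up to four alike (absent: None): grey tube 36 mm in diameter, 140 mm long over the black square end guards (38 mm square, 9 mm thick, at both ends; on the counter its axis is 19 mm up and it does not roll), 0.15 to 0.31 kg. Origin at its centre, x along the tube. Starts in the dock bay at dock y +126 mm.
- switch0 (a joint): Toggle lever of the bank, 40 mm tall, 16 mm wide along dock x, 9 mm thick, pivot on the bank's top at bank y -75 mm. Joint in rad: 0 on, upright; 1.15 off, lying towards dock +y; off counts beyond 0.55. Needs about 2 N at its tip and stays where it is left.
- switch1 (a joint): Toggle lever of the bank, 40 mm tall, 16 mm wide along dock x, 9 mm thick, pivot on the bank's top at bank y -25 mm. Joint in rad: 0 on, upright; 1.15 off, lying towards dock +y; off counts beyond 0.55. Needs about 2 N at its tip and stays where it is left.
- switch2 (a joint): Toggle lever of the bank, 40 mm tall, 16 mm wide along dock x, 9 mm thick, pivot on the bank's top at bank y +25 mm. Joint in rad: 0 on, upright; 1.15 off, lying towards dock +y; off counts beyond 0.55. Needs about 2 N at its tip and stays where it is left.
- switch3 (a joint): Toggle lever of the bank, 40 mm tall, 16 mm wide along dock x, 9 mm thick, pivot on the bank's top at bank y +75 mm. Joint in rad: 0 on, upright; 1.15 off, lying towards dock +y; off counts beyond 0.55. Needs about 2 N at its tip and stays where it is left.
- rack (a point): Axle of the round wooden turntable (disc 320 mm across, top 36 mm above the counter), 66.5 mm up; the frame turns with it. Two 10 mm wide ridged combs at rack x -40 and 40 mm form four V grooves along rack x, at rack y -99, -33, 33, 99. Seated, a handle's axis is at rack z 0; its middle within 15 mm of rack x 0 keeps its guards off the combs. Ridge tops 74 mm above the counter.
- post (a point): Upright steel post on the turntable's rim for turning it, 22 mm in diameter, top 87 mm above the counter, at rack x +118 mm, y 0. This point is on its axis, 72 mm above the counter.
- turntable (a joint): Turntable angle in rad, counter-clockwise from above is positive. Clicks into rest at 0 (start) and 1.571 (a quarter turn); a spring catch there holds within about 0.15 rad, about 5 N at the post to leave or enter it, 1 N in between; stops 0.06 beyond each. At the start the post is on the side away from the robot, rack x roughly along world +x.
- mug: White mug, 80 mm across, 95 mm tall, a bystander. Origin under its centre.
- soap: Blue soap bottle, 64 mm across, 170 mm tall, a bystander. Origin under its centre.
- jar: Glass jar with steel lid, 80 mm across, 110 mm tall, a bystander. Origin under its centre.
Things that resemble listed ones, but are neither listed nor needed, are in the scene too. What is shaped like the handle2 but purple or red is not meant.

How it is judged:
By the outcome, as a careful person would: the job done as asked, in the order asked, and still so for the second after the job is handed in, with the robot touching nothing.
Of handle0, handle1, handle2, handle3 only 3 to 4 are there at a start; the rules pass over those that are not, and their reading is None.
At some moment in a run one of handle0, handle1, handle2, handle3 may be knocked a few centimetres aside while the robot is not near it.
Once in a run the grip may slacken for a moment while it holds something.
It also fails if it takes over 210 s, if anything falls off the work surface, if the arm or the gripper's body presses on something with over 40 N, if the wrist force passes 120 N, or if a joint passes its speed limit or range.

### The arm

A 7-joint arm with a two-finger parallel gripper is mounted at the origin on the work surface. World frame = base frame: x ahead of the robot, y to its left, z up, the work surface at z = 0. Lengths are in m, angles in rad, forces in N, time in s.
With the tool pointing down it reaches from about 0.4 to 0.85 m from the base axis. Payload 6.9 kg.
Tool frame: the origin (TCP) lies at the very end of the fingers, on their centre line; the grasp point (between the pads) lies 19 mm behind it (arm.pinch_z is the distance from the TCP to the grasp point, in m); y points along the fingers, z is the direction in which the jaws open and shut, and the axes are right-handed (so a half turn about y gives the same grasp; the last joint's range is limited). The gripper opens to 85 mm and grips with 20 to 120 N. Pads are 22 mm wide; open, the fingers measure 114 mm over their backs; the gripper's body (76 mm by 85 mm) begins 54 mm behind the grasp point. The pads swing forward as they close: fully open they stand 13 mm farther back than shut.
Start: joints at [-1.157, 0.507, -0.238, 1.5, 0.126, 1.149, -0.155], TCP at [0.189, 0.596, 0.197] pointing down, gripper open.
Joint ranges: [-3.08, 3.08], [-0.24, 2.05], [-1.43, 1.35], [0, 2.5], [-1.52, 4.66], [0.17, 1.96], [-2.89, 2.89]. Speed limits (rad/s): [2.39, 2.39, 3.14, 3.14, 3.14, 3.14, 3.14].

### API

Orientations are given as [roll, pitch, yaw] about the fixed x, y, z axes, in that order (R = Rz(yaw) Ry(pitch) Rx(roll)).
In Python, from cell import arm gives the robot as it stands.
- The arm moves only by the shell command python3 -m creep 'ROWS' [OPENING] [FORCE]. ROWS is JSON, a list of rows, each a list of 6 numbers: the shift along the world's x, y, z in units of 75 mm (1.0 is 75 mm), then the turn, a rotation vector about the world's x, y, z in units of 90 degrees (1.0 is 90 degrees). A call has 1 to 10 rows; each row shifts and turns the commanded pose from where the row before left it; what a row does not reach is not made up. A row lasts 1/12 s, in which the tool goes at most 41.7 mm and 7.16 degrees, less where a joint would pass 70% of its speed; a pose out of reach is approached as far as the arm can. A call with a number of a shift or a turn outside -1 to 1 is refused whole. A call with a gripper value outside its range is refused whole. OPENING is the closure, from 0 (fully open) to 1 (shut), set as the call begins (- or left out, the last holds). The fingers move at their own pace and stop on an object; FORCE is the grip in N (left out, the last holds). Time passes only in rows, so rows that do not move let the fingers close. It gives the time, the measured TCP pose, the force and the opening at its end, in the units of the state.
- arm.observe(): the state, without advancing time (a new reading comes with each control period).
- arm.capture(name): name is "scene" or "top"; returns (picture, depth): 420x560x3 uint8, red, green, blue; 420x560 float32, m along the optical axis (not along the pixel's ray), 0 where there is no reading.
- arm.camera_params(name): a dict with "intrinsics" (3x3 intrinsics, pixels), "k1" (the pictures are not rectified: a ray, as slopes to the right and down, at radius r is drawn at 1 + k1 r^2 times it, then the intrinsics apply), "rvec" (rotation vector, rad) and "tvec" (3), from world to camera coordinates, as OpenCV has them. Camera axes: x right, y down, z forward; pixel columns grow to the right and rows downward; lengths in m; the calibration is good to about 2 mm. A picture is of the moment at which its call begins. camera_params takes no time and is no camera call.
- arm.hand_in(): hands the job in, once; it reports no verdict.
The state is a dict: "t": time; "q": joint angles; "joint_vel": joint speeds; "joint_efforts": joint torques, N m; "eef_pos": TCP position; "tool_rot": TCP orientation; "wrist_force": force on the tool from outside, world axes, zero at the start; "moment": the same for the moment, N m; "grip_width": opening from 0.0 (shut) to 1.0 (fully open).
Only numpy, scipy, OpenCV 4.12 (cv2) and the standard library are available. Lean on these libraries where they do the work, as an engineer would, in place of code of your own. Each camera call takes 0.05 s, during which the arm holds its last target. There are 200 camera calls.

## Working session

There is one attempt and no reset: what is moved stays moved. The work goes in short steps, Python scripts to look and compute and a shell command to move; the robot and the scene stay as the last step left them, time stands still between calls to the robot, and variables do not carry over. Pictures are saved under pics/ and viewed, about 12 in all and at most 16, crops included, and the job is handed in when it is done.

```bash
ls; mkdir -p pics; cat > h.py <<'E'
import numpy as np, cv2
from cell import arm
def grab(n,f=None):
    p,d=arm.capture(n)
    if f: cv2.imwrite('pics/'+f,p[:,:,::-1])
    return p,d
def cam(n):
    c=arm.camera_params(n); return np.array(c['intrinsics']),c['k1'],cv2.Rodrigues(np.array(c['rvec'],float))[0],np.array(c['tvec'],float).ravel()
def ray(n,u,v):
    K,k1,R,t=cam(n)
    x,y=cv2.undistortPoints(np.array([[[u,v]]],float),K,np.array([k1,0,0,0.]))[0,0]
    return np.array([x,y,1.]),R,t
def at_depth(n,u,v,d):
    r,R,t=ray(n,u,v); return R.T@(r*d-t)
def at_z(n,u,v,z):
    r,R,t=ray(n,u,v); o=-R.T@t; w=R.T@r; return o+w*(z-o[2])/w[2]
def proj(n,P):
    K,k1,R,t=cam(n); return cv2.projectPoints(np.array(P,float).reshape(-1,3),cv2.Rodrigues(R)[0],t,K,np.array([k1,0,0,0.]))[0].reshape(-1,2)
def st():
    s=arm.observe(); print({k:np.round(s[k],3).tolist() for k in('t','q','eef_pos','tool_rot','wrist_force','grip_width')})
E
python3 - <<'E'
from h import *
grab('top','t0.png');grab('scene','s0.png');st()
for n in('top','scene'):
  K,k,R,t=cam(n);print(n,(-R.T@t).round(3),R.T[:,2].round(2),K[0,0])
E
```

```text
pics
{'t': 0.1, 'q': [-1.158, 0.508, -0.238, 1.501, 0.126, 1.149, -0.155], 'eef_pos': [0.189, 0.595, 0.197], 'tool_rot': [-1.572, -0.0, -0.308], 'wrist_force': [0.531, 1.027, -0.255], 'grip_width': 0.998}
top [ 0.395 -0.104  1.614] [ 0.1  -0.02 -1.  ] 543.8418826249293
scene [ 1.403 -0.449  0.95 ] [-0.68  0.25 -0.69] 512.9798697105517
```

View pics/t0.png

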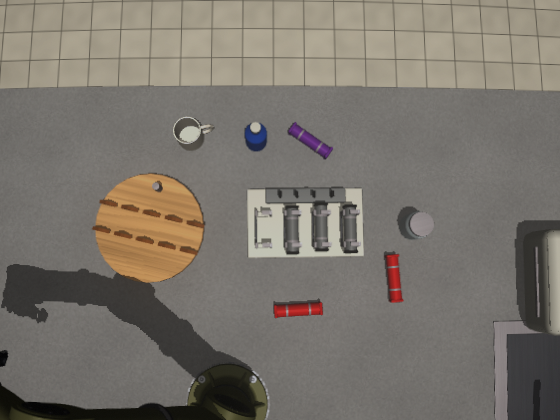

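View pics/s0.png

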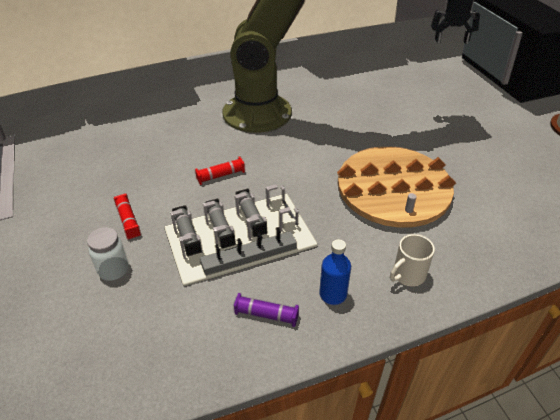

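Top view: the dock is at (305,222) with the bank on its far (+x) side, dock +y points left, and the left bay (handle3) is empty. Turntable centre is near (150,228) and the post near (157,186). I'll enlarge to read the features.

```bash
python3 - <<'E'
from h import *
p=cv2.imread('pics/t0.png')
a=cv2.resize(p[180:262,242:370],None,fx=6,fy=6,interpolation=cv2.INTER_CUBIC)
cv2.imwrite('pics/t0d.png',a)
b=cv2.resize(p[168:288,90:210],None,fx=5,fy=5,interpolation=cv2.INTER_CUBIC)
cv2.imwrite('pics/t0r.png',b)
E
```

```text
(no output)
```

View pics/t0d.png

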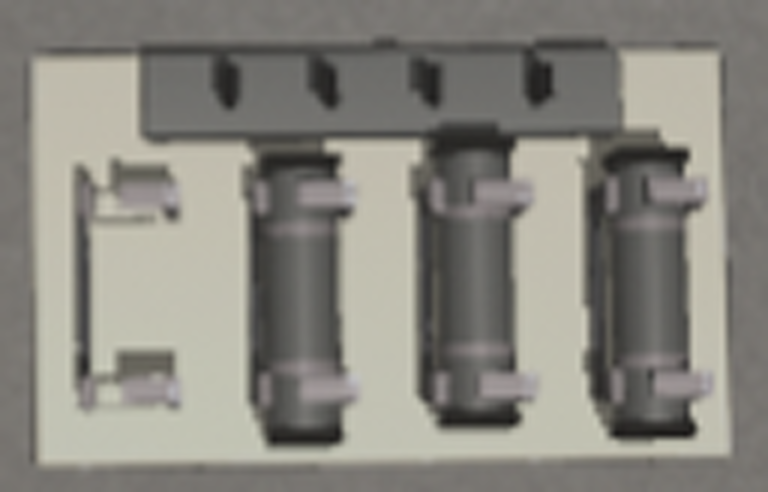

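View pics/t0r.png

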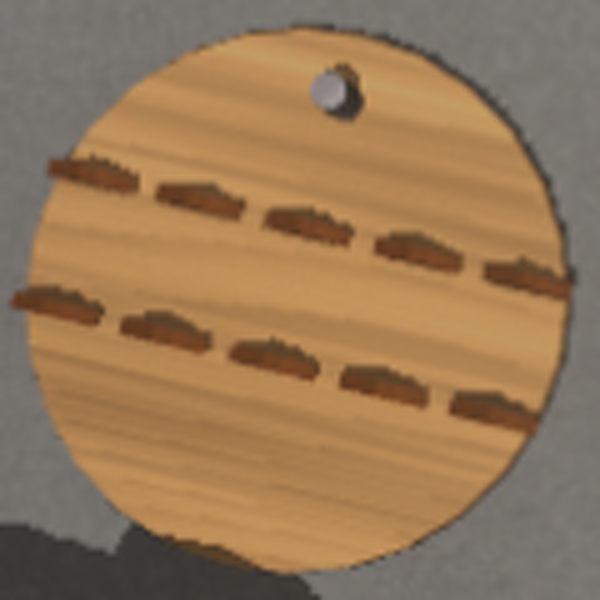

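```bash
python3 - <<'E'
from h import *
D=lambda u,v,z:at_z('top',242+u/6-.5+.08,180+v/6-.5+.08,z)
R=lambda u,v,z:at_z('top',90+u/5-.4,168+v/5-.4,z)
pl=np.array([D(*c,.012)for c in[(32,52),(720,48),(732,456),(38,466)]])[:,:2]
bk=np.array([D(*c,.037)for c in[(142,47),(615,42),(620,133),(145,136)]])[:,:2]
print(pl.round(4).tolist());print(bk.round(4).tolist())
M=np.array([[121,172.5],[121,-172.5],[-84,-172.5],[-84,172.5],[121,117.5],[121,-117.5],[79,-117.5],[79,117.5]])/1000
W=np.vstack([pl,bk]);mc=M.mean(0);wc=W.mean(0)
U,S,Vt=np.linalg.svd((M-mc).T@(W-wc));r=(U@Vt).T
o=wc-r@mc;print('dock',o.round(4),np.degrees(np.arctan2(r[1,0],r[0,0])).round(2));print('res',((M@r.T+o)-W).round(4).tolist())
inv=lambda P:r.T@(P[:2]-o)
for nm,a,b in[('h2',(303,160),(302,440)),('h1',(470,140),(480,422)),('h0',(648,155),(655,433))]:
  print(nm,inv(D(*a,.073)).round(4),inv(D(*b,.073)).round(4))
for n,c in [('sw',(225,70)),('sw',(320,70)),('sw',(425,72)),('sw',(540,70))]:print(n,inv(D(*c,.077)).round(4))
c=np.mean([R(28,300,.036),R(572,300,.036),R(300,27,.036),R(300,573,.036)],0)
print('disc c',c.round(4));P=R(332,92,.087);d=P-c;print('post',P.round(4),np.hypot(*d[:2]).round(4),np.degrees(np.arctan2(d[1],d[0])).round(2))
rg=[[(97,165),(200,191),(310,217),(418,243),(525,268)],[(50,296),(165,321),(275,348),(382,375),(492,400)]]
for row in rg:
  q=np.array([R(*x,.074) for x in row]);e=q[-1]-q[0];print('comb',q[2].round(4),np.hypot(*e[:2]).round(4),np.degrees(np.arctan2(e[1],e[0])+np.pi/2).round(2))
for n,x in[('mug',(188,130,.095)),('soap',(256,128,.17)),('jar',(420,224,.11))]:print(n,at_z('top',*x).round(3))
E
```

```text
[[0.6309, -0.0575], [0.6336, -0.4004], [0.4304, -0.4029], [0.4264, -0.061]]
[[0.6298, -0.1119], [0.6327, -0.3438], [0.5877, -0.3456], [0.586, -0.1133]]
dock [ 0.5104 -0.2303] 0.67
res [[-0.0015, 0.0012], [-0.0001, -0.0009], [-0.0019, -0.0008], [-0.0019, 0.0023], [0.0003, 0.0005], [0.0001, -0.0025], [0.0031, -0.0012], [0.002, 0.0015]]
h2 [0.0603 0.0413] [-0.0727  0.044 ]
h1 [ 0.069  -0.0386] [-0.0654 -0.0405]
h0 [ 0.0609 -0.1239] [-0.0718 -0.1237]
sw [0.1033 0.0779]
sw [0.1028 0.0327]
sw [ 0.1014 -0.0174]
sw [ 0.1018 -0.0725]
disc c [0.5125 0.2257 0.036 ]
post [0.6264 0.1985 0.087 ] 0.1171 -13.42
comb [0.5565 0.2123 0.074 ] 0.254 -13.46
comb [0.4817 0.2309 0.074 ] 0.2611 -13.02
mug [0.787 0.109 0.095]
soap [ 0.773 -0.086  0.17 ]
jar [ 0.516 -0.547  0.11 ]
```

The dock is at about (0.510, -0.230) with yaw 0.7°, and the rack at about (0.5125, 0.224) with yaw -13.4°. handle0 to handle2 are present and handle3 is absent. First I move above the start of the switch bank.

```bash
R='[0.19,-0.41,0,0,0,0.007]'
python3 -m creep '[[0.19,-0.41,0,0,0,0.007],[0.19,-0.41,0,0,0,0.007],[0.19,-0.41,0,0,0,0.007],[0.19,-0.41,0,0,0,0.007],[0.19,-0.41,0,0,0,0.007],[0.19,-0.41,0,0,0,0.007],[0.19,-0.41,0,0,0,0.007],[0.19,-0.41,0,0,0,0.007],[0.19,-0.41,0,0,0,0.007],[0.19,-0.41,0,0,0,0.007]]' 1 60
python3 -m creep '[[0.19,-0.41,0,0,0,0.007],[0.19,-0.41,0,0,0,0.007],[0.19,-0.41,0,0,0,0.007],[0.19,-0.41,0,0,0,0.007],[0.19,-0.41,0,0,0,0.007],[0.19,-0.41,0,0,0,0.007],[0.19,-0.41,0,0,0,0.007],[0.19,-0.41,0,0,0,0.007],[0.19,-0.41,0,0,0,0.007],[0.19,-0.41,0,0,0,0.007]]'
python3 -m creep '[[0.19,-0.41,0,0,0,0.007],[0.19,-0.41,0,0,0,0.007],[0.19,-0.41,0,0,0,0.007],[0.19,-0.41,0,0,0,0.007],[0.19,-0.41,0,0,0,0.007],[0.19,-0.41,0,0,0,0.007],[0.19,-0.41,0,0,0,0.007],[0.19,-0.41,0,0,0,0.007],[0,0,0,0,0,0],[0,0,0,0,0,0]]'
```

```text
t: 0.93
eef_pos: [0.3321, 0.2863, 0.1972]
tool_rot: [-1.571, 0.0, -0.197]
wrist_force: [0.6, 0.1, 0.0]
grip_width: -0.002
t: 1.77
eef_pos: [0.4745, -0.0211, 0.1972]
tool_rot: [-1.571, 0.0, -0.087]
wrist_force: [1.0, 0.7, -0.2]
grip_width: 0.002
t: 2.6
eef_pos: [0.5878, -0.2675, 0.196]
tool_rot: [-1.571, 0.002, -0.003]
wrist_force: [-0.8, 1.3, -0.5]
grip_width: -0.003
```

```bash
python3 -m creep '[[0.16,-0.33,0,0,0,0.01],[0.16,-0.33,0,0,0,0],[0,-0.33,0,0,0,0],[0,0,-0.4,0,0,0],[0,0,-0.4,0,0,0],[0,0,-0.4,0,0,0],[0,0,-0.4,0,0,0],[0,0,-0.19,0,0,0],[0,0,0,0,0,0],[0,0,0,0,0,0]]'
```

```text
t: 3.43
eef_pos: [0.6122, -0.3379, 0.0628]
tool_rot: [-1.569, 0.001, 0.017]
wrist_force: [0.2, 0.9, 0.7]
grip_width: -0.003
```

```bash
python3 -m creep '[[0,0.15,0,0,0,0],[0,0.15,0,0,0,0],[0,0.15,0,0,0,0],[0,0.15,0,0,0,0],[0,0.15,0,0,0,0],[0,0.15,0,0,0,0],[0,0.15,0,0,0,0],[0,0.15,0,0,0,0],[0,0.15,0,0,0,0],[0,0.15,0,0,0,0]]'
python3 -m creep '[[0,0.15,0,0,0,0],[0,0.15,0,0,0,0],[0,0.15,0,0,0,0],[0,0.15,0,0,0,0],[0,0.15,0,0,0,0],[0,0.15,0,0,0,0],[0,0.15,0,0,0,0],[0,0.15,0,0,0,0],[0,0.15,0,0,0,0],[0,0.15,0,0,0,0]]'
python3 -m creep '[[0,0,0,0,0,0],[0,0,0.4,0,0,0],[0,0,0.4,0,0,0],[0,0,0.4,0,0,0],[0,0,0.4,0,0,0],[-0.4,0.3,0,0,0,0],[-0.4,0.3,0,0,0,0],[-0.4,0.3,0,0,0,0],[0,0.3,0,0,0,0],[0,0,0,0,0,0]]' 0.3
python3 - <<'E'
from h import *
a,_=grab('scene');b,_=grab('top')
a=cv2.resize(a[170:290,150:330,::-1],None,fx=4,fy=4,interpolation=cv2.INTER_CUBIC)
b=cv2.resize(b[180:262,242:370,::-1],None,fx=5,fy=5,interpolation=cv2.INTER_CUBIC)
cv2.imwrite('pics/s1.png',a);cv2.imwrite('pics/t1.png',b)
E
```

```text
t: 4.27
eef_pos: [0.6123, -0.226, 0.0631]
tool_rot: [-1.571, 0.0, 0.016]
wrist_force: [0.3, -0.2, -0.1]
grip_width: -0.002
t: 5.1
eef_pos: [0.6123, -0.1135, 0.0631]
tool_rot: [-1.571, 0.0, 0.016]
wrist_force: [0.8, -0.9, -0.2]
grip_width: -0.001
t: 5.93
eef_pos: [0.521, -0.02, 0.1837]
tool_rot: [-1.568, -0.0, 0.021]
wrist_force: [-0.3, 0.8, -0.6]
grip_width: 0.702
```

View pics/s1.png

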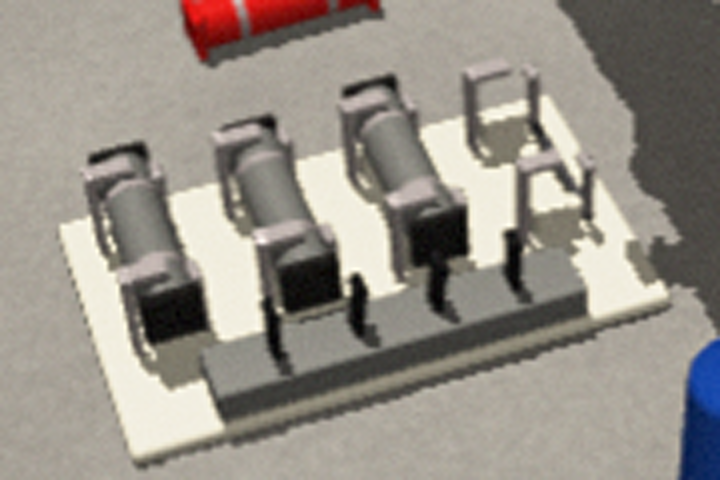

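The levers still look upright in the scene view, so I'm checking the top view.

View pics/t1.png

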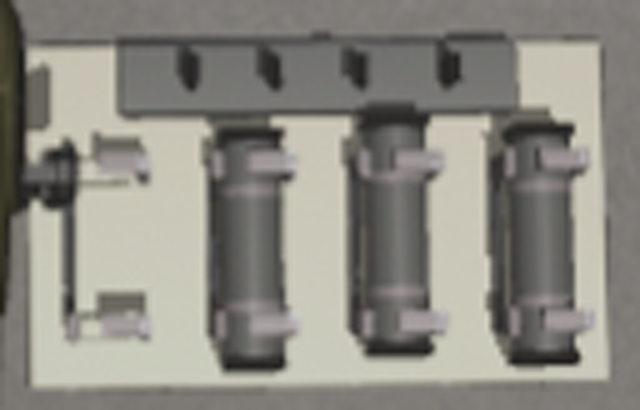

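```bash
python3 - <<'E'
from h import *
p,d=grab('top');ps,ds=grab('scene');s=arm.observe();e=np.array(s['eef_pos']);print(e)
print('proj tcp top',proj('top',e).round(1),'scene',proj('scene',e).round(1))
def cloud(n,d):
  K,k,R,t=cam(n);v,u=np.nonzero(d>0);x=cv2.undistortPoints(np.stack([u,v],1).astype(float)[:,None],K,np.array([k,0,0,0.]))[:,0]
  return (np.c_[x,np.ones(len(x))]*d[v,u][:,None]-t)@R
for n,dd in(('top',d),('scene',ds)):
  C=cloud(n,dd)
  m=(C[:,0]>.585)&(C[:,0]<.64)&(C[:,1]<-.11)&(C[:,1]>-.345)
  B=C[m];print(n,'bank z pct',np.percentile(B[:,2],[5,50,90,98,100]).round(4))
  T=B[B[:,2]>.055];print(len(T));
  for y in np.arange(-.345,-.1,.01):
    q=T[(T[:,1]>=y)&(T[:,1]<y+.01)]
    if len(q):print(round(y,3),len(q),q.max(0).round(3),q.min(0).round(3))
  m=np.hypot(C[:,0]-e[0],C[:,1]-e[1])<.06
  m&=(C[:,2]>.1);F=C[m];print('gripper low',np.sort(F[:,2])[:10].round(3), F[F[:,2]<.25].mean(0).round(3))
im=cv2.resize(ps[120:260,180:380,::-1],None,fx=4,fy=4,interpolation=cv2.INTER_CUBIC);cv2.imwrite('pics/s2.png',im)
E
```

```text
[ 0.52294403 -0.02590264  0.18320745]
proj tcp top [[232.9 219.3]] scene [[314.6 160.8]]
top bank z pct [0.0005 0.0355 0.042  0.0767 0.0845]
81
-0.315 7 [ 0.617 -0.305  0.078] [ 0.602 -0.307  0.056]
-0.305 14 [ 0.617 -0.299  0.079] [ 0.602 -0.303  0.057]
-0.255 19 [ 0.618 -0.245  0.084] [ 0.602 -0.251  0.059]
-0.205 19 [ 0.617 -0.196  0.082] [ 0.6   -0.203  0.063]
-0.165 5 [ 0.614 -0.157  0.074] [ 0.603 -0.157  0.071]
-0.155 17 [ 0.614 -0.148  0.082] [ 0.6   -0.154  0.069]
gripper low [0.24  0.267 0.268 0.269 0.27  0.271 0.272 0.273 0.274 0.275] [ 0.519 -0.067  0.24 ]
scene bank z pct [-0.0008  0.0344  0.0416  0.0755  0.081 ]
196
-0.315 26 [ 0.619 -0.305  0.08 ] [ 0.601 -0.31   0.055]
-0.305 20 [ 0.619 -0.301  0.078] [ 0.599 -0.305  0.058]
-0.295 3 [ 0.587 -0.288  0.073] [ 0.586 -0.291  0.07 ]
-0.285 2 [ 0.586 -0.279  0.061] [ 0.586 -0.282  0.055]
-0.275 3 [ 0.586 -0.267  0.063] [ 0.585 -0.274  0.057]
-0.265 16 [ 0.616 -0.255  0.077] [ 0.585 -0.264  0.057]
-0.255 33 [ 0.618 -0.246  0.081] [ 0.601 -0.255  0.055]
-0.215 12 [ 0.616 -0.205  0.07 ] [ 0.605 -0.207  0.055]
-0.205 36 [ 0.618 -0.196  0.079] [ 0.597 -0.205  0.059]
-0.165 25 [ 0.618 -0.156  0.078] [ 0.599 -0.159  0.056]
-0.155 20 [ 0.617 -0.15   0.078] [ 0.597 -0.155  0.055]
gripper low [0.221 0.223 0.223 0.225 0.225 0.226 0.226 0.226 0.226 0.227] [ 0.528 -0.025  0.238]
```

View pics/s2.png

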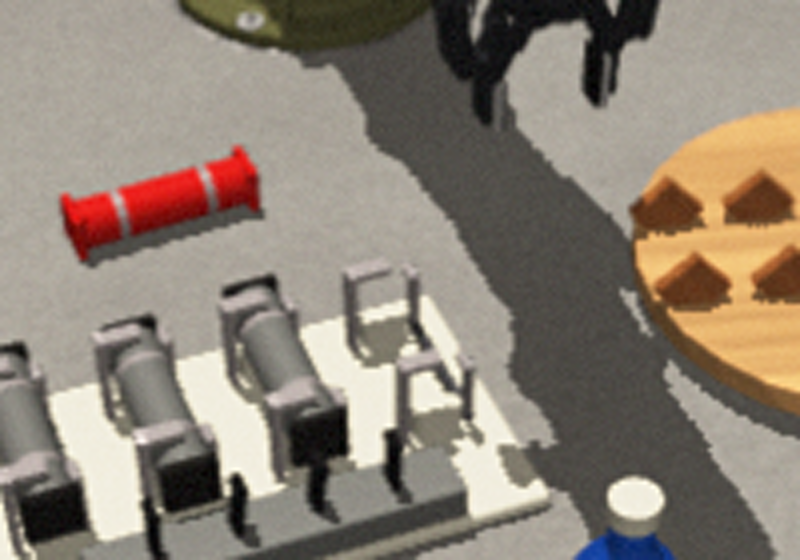

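The fingertips appear about 53 crop px (30 mm) above the projected TCP. That would explain the miss, so I'm closing the gripper and measuring the real tip.

```bash

python3 -m creep '[[0,0,0,0,0,0],[0,0,0,0,0,0],[0,0,0,0,0,0],[0,0,0,0,0,0],[0,0,0,0,0,0]]' 1
python3 - <<'E'
from h import *
ps,ds=grab('scene');e=np.array(arm.observe()['eef_pos']);print(e)
for dz in(0,.01,.02,.03,.04):print(dz,proj('scene',e+[0,0,dz]).round(1),proj('top',e+[0,0,dz]).round(1))
im=cv2.resize(ps[80:200,230:390,::-1],None,fx=5,fy=5,interpolation=cv2.INTER_CUBIC);cv2.imwrite('pics/s3.png',im)
E
```

```text
t: 6.55
eef_pos: [0.5224, -0.0249, 0.183]
tool_rot: [-1.571, 0.0, 0.015]
wrist_force: [0.0, -0.4, -0.2]
grip_width: 0.004
[ 0.52240199 -0.02482127  0.18302546]
0 [[314.9 160.6]] [[232.5 219.5]]
0.01 [[315.1 157.3]] [[232.3 219.2]]
0.02 [[315.3 154. ]] [[232.1 218.9]]
0.03 [[315.4 150.7]] [[231.9 218.5]]
0.04 [[315.6 147.3]] [[231.7 218.2]]
```

View pics/s3.png

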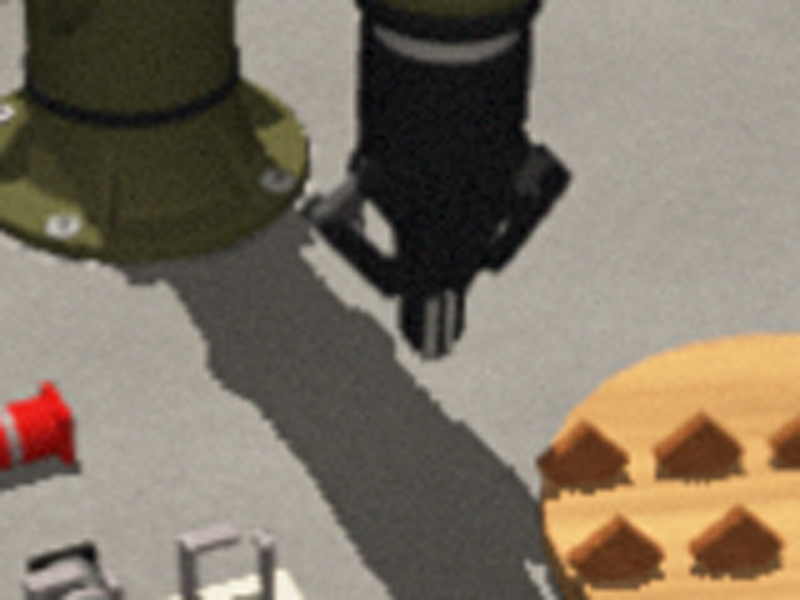

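```bash
python3 - <<'E'
from h import *
ps,ds=grab('scene');e=np.array(arm.observe()['eef_pos'])
K,k,R,t=cam('scene')
for v in range(128,156,2):
  us=np.arange(300,335);P=np.array([at_depth('scene',u,v,ds[v,u]) for u in us if ds[v,u]>0]);
  m=(P[:,2]>.15)&(abs(P[:,0]-e[0])<.06)
  if m.any():
    q=P[m];print(v,us[:len(P)][m].min(),us[:len(P)][m].max(),'x med',np.median(q[:,0]).round(4),'y',q[:,1].min().round(4),q[:,1].max().round(4),'z',np.median(q[:,2]).round(4))
for dz in(.02,.03,.035,.04):print(dz,proj('scene',e+[.011,0,dz]).round(1))
E
```

```text
128 300 334 x med 0.5346 y -0.0701 0.0132 z 0.2864
130 300 333 x med 0.5337 y -0.0713 0.0101 z 0.2769
132 300 331 x med 0.5333 y -0.0713 0.0079 z 0.2732
134 302 325 x med 0.5331 y -0.0664 -0.0058 z 0.2705
136 304 323 x med 0.5346 y -0.061 -0.0128 z 0.2658
138 306 322 x med 0.5322 y -0.0549 -0.0126 z 0.2567
140 310 322 x med 0.5294 y -0.0392 -0.0127 z 0.25
142 310 322 x med 0.5318 y -0.0403 -0.0121 z 0.2452
144 310 322 x med 0.5285 y -0.0383 -0.0116 z 0.2394
146 310 321 x med 0.5312 y -0.0393 -0.0151 z 0.2334
148 311 320 x med 0.5326 y -0.0368 -0.0181 z 0.2287
150 313 319 x med 0.533 y -0.0324 -0.0213 z 0.2223
0.02 [[317.2 156.6]]
0.03 [[317.4 153.3]]
0.035 [[317.5 151.6]]
0.04 [[317.5 149.9]]
```

The fingertips really sit about 33 mm above the reported TCP z, while x and y agree. I'll redo the drag lower, descending carefully and watching the force.

```bash

python3 -m creep '[[0.12,-0.42,0,0,0,0],[0.12,-0.42,0,0,0,0],[0.12,-0.42,0,0,0,0],[0.12,-0.42,0,0,0,0],[0.12,-0.42,0,0,0,0],[0.12,-0.42,0,0,0,0],[0.12,-0.42,0,0,0,0],[0.12,-0.42,0,0,0,0],[0.12,-0.42,0,0,0,0],[0.12,-0.42,0,0,0,0]]'
python3 -m creep '[[0,0,-0.4,0,0,0],[0,0,-0.4,0,0,0],[0,0,-0.4,0,0,0],[0,0,-0.3,0,0,0],[0,0,0,0,0,0],[0,0,-0.1,0,0,0],[0,0,-0.1,0,0,0],[0,0,0,0,0,0]]'
python3 -m creep '[[0,0,-0.07,0,0,0],[0,0,-0.07,0,0,0],[0,0,-0.07,0,0,0],[0,0,0,0,0,0],[0,0,0,0,0,0]]'
```

```text
t: 7.48
eef_pos: [0.6126, -0.3412, 0.183]
tool_rot: [-1.571, 0.0, 0.016]
wrist_force: [1.0, -1.1, -0.2]
grip_width: 0.0
t: 8.15
eef_pos: [0.6126, -0.3397, 0.0556]
tool_rot: [-1.571, -0.0, 0.016]
wrist_force: [-0.1, 0.8, -1.0]
grip_width: 0.002
t: 8.57
eef_pos: [0.6122, -0.3396, 0.0396]
tool_rot: [-1.571, 0.001, 0.016]
wrist_force: [0.0, -0.4, -1.8]
grip_width: 0.002
```

```bash

python3 -m creep '[[0,0,-0.06,0,0,0],[0,0,-0.06,0,0,0],[0,0,0,0,0,0],[0,0,0,0,0,0]]'
python3 - <<'E'
from h import *
ps,ds=grab('scene');st()
im=cv2.resize(ps[180:290,150:300,::-1],None,fx=5,fy=5,interpolation=cv2.INTER_CUBIC);cv2.imwrite('pics/s4.png',im)
E
```

```text
t: 8.9
eef_pos: [0.6121, -0.3395, 0.0304]
tool_rot: [-1.57, 0.001, 0.016]
wrist_force: [-0.3, 0.5, -0.3]
grip_width: -0.0
{'t': 8.95, 'q': [0.438, 0.767, 0.062, 1.475, -0.055, 0.901, 2.103], 'eef_pos': [0.612, -0.34, 0.031], 'tool_rot': [-1.571, 0.0, 0.016], 'wrist_force': [-0.563, -0.258, -0.008], 'grip_width': 0.0}
```

View pics/s4.png

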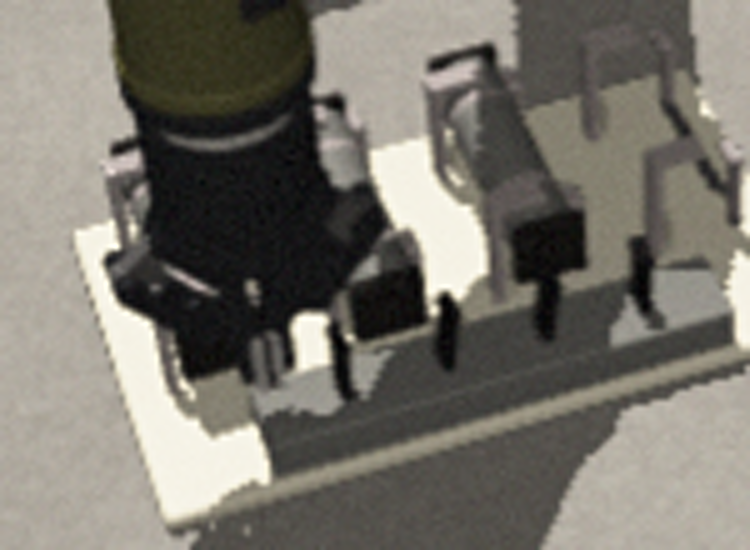

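No contact at reported z 0.030, below the bank top, which confirms the z bias. In the picture the tip at (268,385) stands beside the lower half of lever 0. Dragging now.

```bash
python3 -m creep '[[0,0.1,0,0,0,0],[0,0.1,0,0,0,0],[0,0.1,0,0,0,0],[0,0.1,0,0,0,0],[0,0.1,0,0,0,0],[0,0.1,0,0,0,0],[0,0.1,0,0,0,0],[0,0.1,0,0,0,0],[0,0.1,0,0,0,0],[0,0.1,0,0,0,0]]'
python3 -m creep '[[0,0.1,0,0,0,0],[0,0.1,0,0,0,0],[0,0.1,0,0,0,0],[0,0.1,0,0,0,0],[0,0.1,0,0,0,0],[0,0.1,0,0,0,0],[0,0.1,0,0,0,0],[0,0.1,0,0,0,0],[0,0.1,0,0,0,0],[0,0.1,0,0,0,0]]'
python3 -m creep '[[0,0.1,0,0,0,0],[0,0.1,0,0,0,0],[0,0.1,0,0,0,0],[0,0.1,0,0,0,0],[0,0.1,0,0,0,0],[0,0.1,0,0,0,0],[0,0.1,0,0,0,0],[0,0.1,0,0,0,0],[0,0.1,0,0,0,0],[0,0.1,0,0,0,0]]'
python3 -m creep '[[0,0,0,0,0,0],[0,0,0.4,0,0,0],[0,0,0.4,0,0,0],[0,0,0.4,0,0,0],[0,0,0.4,0,0,0],[-0.4,0.3,0,0,0,0],[-0.4,0.3,0,0,0,0],[-0.4,0.3,0,0,0,0],[0,0.3,0,0,0,0],[0,0,0,0,0,0]]'
python3 - <<'E'
from h import *
a,_=grab('scene')
b,d=grab('top')
a=cv2.resize(a[170:290,150:330,::-1],None,fx=4,fy=4,interpolation=cv2.INTER_CUBIC)
cv2.imwrite('pics/s5.png',a)
E
```

```text
t: 9.78
eef_pos: [0.6124, -0.2635, 0.0308]
tool_rot: [-1.57, 0.0, 0.016]
wrist_force: [0.1, -0.9, -0.3]
grip_width: -0.002
t: 10.62
eef_pos: [0.6123, -0.1893, 0.0309]
tool_rot: [-1.571, 0.0, 0.016]
wrist_force: [-0.5, -2.0, -0.4]
grip_width: -0.005
t: 11.45
eef_pos: [0.6123, -0.1133, 0.0308]
tool_rot: [-1.57, 0.0, 0.016]
wrist_force: [0.2, 0.4, 0.2]
grip_width: 0.002
t: 12.28
eef_pos: [0.5208, -0.0195, 0.1513]
tool_rot: [-1.568, 0.0, 0.021]
wrist_force: [0.8, 0.6, -0.2]
grip_width: 0.001
```

View pics/s5.png

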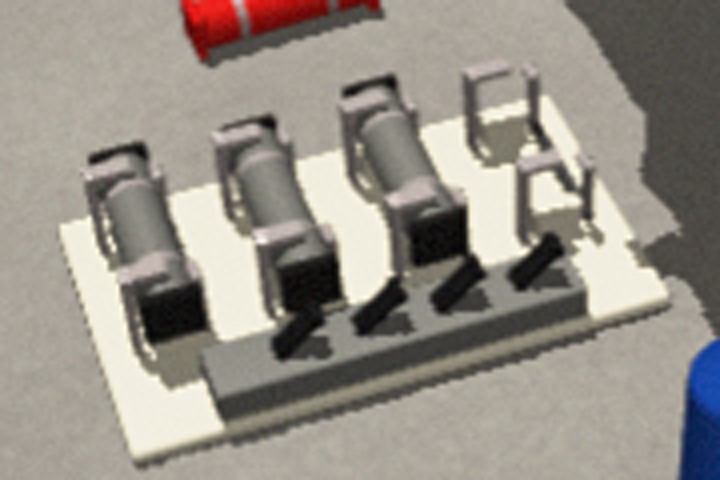

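All four levers lie toward +y. Moving over handle2 now, and checking the lever tip heights by depth.

```bash
cat >> h.py <<'E'
def cloud(n,d):
  K,k,R,t=cam(n);v,u=np.nonzero(d>0);x=cv2.undistortPoints(np.stack([u,v],1).astype(float)[:,None],K,np.array([k,0,0,0.]))[:,0]
  return (np.c_[x,np.ones(len(x))]*d[v,u][:,None]-t)@R
DO=np.array([.5104,-.2303]);DY=.0117
def todock(C):
  c,s=np.cos(DY),np.sin(DY);d=C[:,:2]-DO;return np.c_[c*d[:,0]+s*d[:,1],-s*d[:,0]+c*d[:,1],C[:,2]]
def handles():
  p,d=grab('top');C=todock(cloud('top',d))
  for y in(-.126,-.042,.042):
    q=C[(abs(C[:,1]-y)<.03)&(abs(C[:,0])<.078)&(C[:,2]>.06)&(C[:,2]<.076)]
    if len(q):print('bay',y,len(q),'x',np.percentile(q[:,0],[1,99]).round(3),'y med',np.median(q[:,1]).round(4))
E
python3 - <<'E'
from h import *
p,d=grab('scene');C=todock(cloud('scene',d));B=C[(abs(C[:,0]-.1)<.012)&(abs(C[:,1])<.12)&(C[:,2]>.045)]
for y in(-.075,-.025,.025,.075):
  q=B[(B[:,1]>y-.01)&(B[:,1]<y+.045)];i=q[:,2].argmax();print(q[i].round(3),np.percentile(q[:,2],95).round(3),np.percentile(q[:,1],95).round(3))
handles()
E
python3 -m creep '[[-0.02,-0.25,0,0,0,0],[-0.04,-0.4,0,0,0,0],[-0.04,-0.4,0,0,0,0],[-0.04,-0.4,0,0,0,0],[-0.04,-0.4,0,0,0,0],[-0.03,-0.4,0,0,0,0],[0,0,0,0,0,0],[0,0,0,0,0,0]]' 0.3 70
python3 -m creep '[[0,0,-0.4,0,0,0],[0,0,-0.4,0,0,0],[0,0,-0.3,0,0,0],[0,0,-0.3,0,0,0],[0,0,-0.2,0,0,0],[0,0,-0.2,0,0,0],[0,0,-0.1,0,0,0],[0,0,-0.09,0,0,0],[0,0,0,0,0,0],[0,0,0,0,0,0]]'
```

```text
[ 0.098 -0.049  0.067] 0.064 -0.047
[ 0.093 -0.     0.066] 0.065 0.003
[0.1   0.048 0.068] 0.065 0.053
[0.104 0.102 0.068] 0.064 0.103
bay -0.126 535 x [-0.072  0.065] y med -0.1227
bay -0.042 537 x [-0.065  0.072] y med -0.039
bay 0.042 528 x [-0.073  0.064] y med 0.0456
t: 13.15
eef_pos: [0.5059, -0.1971, 0.1505]
tool_rot: [-1.572, 0.001, 0.01]
wrist_force: [0.2, 0.4, -0.1]
grip_width: 0.702
t: 13.98
eef_pos: [0.5069, -0.1933, 0.0018]
tool_rot: [-1.571, -0.0, 0.016]
wrist_force: [-0.5, 0.2, 0.1]
grip_width: 0.702
```

Lever tips are at about 65 mm, roughly 0.8 rad, so they are off. I'm centring on handle2 by +5 mm y, then gripping.

```bash
python3 -m creep '[[0,0.07,0,0,0,0],[0,0,0,0,0,0]]'
python3 -m creep '[[0,0,0,0,0,0],[0,0,0,0,0,0],[0,0,0,0,0,0],[0,0,0,0,0,0],[0,0,0,0,0,0],[0,0,0,0,0,0]]' 1 80
```

```text
t: 14.15
eef_pos: [0.5073, -0.1871, 0.0024]
tool_rot: [-1.57, -0.001, 0.017]
wrist_force: [0.1, 1.2, -0.6]
grip_width: 0.699
t: 14.65
eef_pos: [0.5071, -0.1881, 0.0025]
tool_rot: [-1.571, -0.001, 0.016]
wrist_force: [-0.4, 0.1, 6.9]
grip_width: 0.401
```

```bash
python3 -m creep '[[0,0.05,0,0,0,0],[0,0.05,0,0,0,0],[0,0.05,0,0,0,0],[0,0.05,0,0,0,0],[0,0.05,0,0,0,0],[0,0.05,0,0,0,0],[0,0.05,0,0,0,0],[0,0.05,0,0,0,0],[0,0,0,0,0,0],[0,0,0,0,0,0]]'
```

```text
t: 15.48
eef_pos: [0.5075, -0.1634, 0.0028]
tool_rot: [-1.577, -0.003, 0.012]
wrist_force: [-1.2, -12.9, 6.0]
grip_width: 0.397
```

```bash
python3 -m creep '[[0,0.06,0,0,0,0],[0,0.03,0,0,0,0],[0,0,0,0,0,0]]'
python3 -m creep '[[0,0,0.1,0,0,0],[0,0,0.1,0,0,0],[0,0,0.1,0,0,0],[0,0,0.1,0,0,0],[0,0,0.1,0,0,0],[0,0,0.1,0,0,0],[0,0,0,0,0,0]]'
```

```text
t: 15.73
eef_pos: [0.5078, -0.1569, 0.003]
tool_rot: [-1.577, -0.004, 0.012]
wrist_force: [-0.3, -13.1, 7.2]
grip_width: 0.392
t: 16.32
eef_pos: [0.5071, -0.1509, 0.0478]
tool_rot: [-1.571, -0.001, 0.016]
wrist_force: [-0.1, 0.2, -2.0]
grip_width: 0.394
```

handle2 is free. Lifting it and carrying it to the rack y=+99 groove.

```bash
python3 -m creep '[[0,0,0.25,0,0,0],[0,0,0.25,0,0,0],[0,0,0.25,0,0,0],[0,0.1,0.25,0,0,0],[0.024,0.3,0.07,0,0,-0.01],[0.024,0.36,0,0,0,-0.01],[0.024,0.36,0,0,0,-0.01],[0.024,0.36,0,0,0,-0.01],[0.024,0.36,0,0,0,-0.01],[0.024,0.36,0,0,0,-0.01]]'
python3 -m creep '[[0.024,0.36,0,0,0,-0.01],[0.024,0.36,0,0,0,-0.01],[0.024,0.36,0,0,0,-0.01],[0.024,0.36,0,0,0,-0.01],[0.024,0.36,0,0,0,-0.01],[0.024,0.36,0,0,0,-0.01],[0.024,0.36,0,0,0,-0.01],[0.024,0.36,0,0,0,-0.01],[0.024,0.36,0,0,0,-0.01],[0.024,0.36,0,0,0,-0.01]]'
python3 -m creep '[[0.0,0.36,0,0,0,-0.01],[0,0.2,0,0,0,0],[0,0,0,0,0,0],[0,0,0,0,0,0]]'
```

```text
t: 17.15
eef_pos: [0.5167, 0.0155, 0.1264]
tool_rot: [-1.571, 0.001, -0.079]
wrist_force: [1.5, 0.3, -1.3]
grip_width: 0.397
t: 17.98
eef_pos: [0.5344, 0.2853, 0.1261]
tool_rot: [-1.572, 0.002, -0.235]
wrist_force: [1.0, -0.2, -1.9]
grip_width: 0.397
t: 18.32
eef_pos: [0.5345, 0.326, 0.126]
tool_rot: [-1.572, 0.001, -0.249]
wrist_force: [0.5, -0.3, -2.1]
grip_width: 0.396
```

```bash
python3 -m creep '[[0.02,-0.07,-0.2,0,0,0.009],[0,0,-0.3,0,0,0],[0,0,-0.3,0,0,0],[0,0,-0.25,0,0,0],[0,0,0,0,0,0],[0,0,0,0,0,0]]'
python3 - <<'E'
from h import *
a,_=grab('scene','x.png');e=np.array(arm.observe()['eef_pos'])
b,_=grab('top')
a=cv2.resize(a[110:240,320:470,::-1],None,fx=3.3,fy=3.3,interpolation=cv2.INTER_CUBIC)
b=cv2.resize(b[160:290,85:160,::-1],None,fx=3.3,fy=3.3,interpolation=cv2.INTER_CUBIC)
cv2.imwrite('pics/s6.png',np.hstack([a,b]))
E
```

```text
t: 18.82
eef_pos: [0.5366, 0.3182, 0.0476]
tool_rot: [-1.573, 0.001, -0.239]
wrist_force: [-0.7, 0.4, -1.3]
grip_width: 0.399
```

View pics/s6.png

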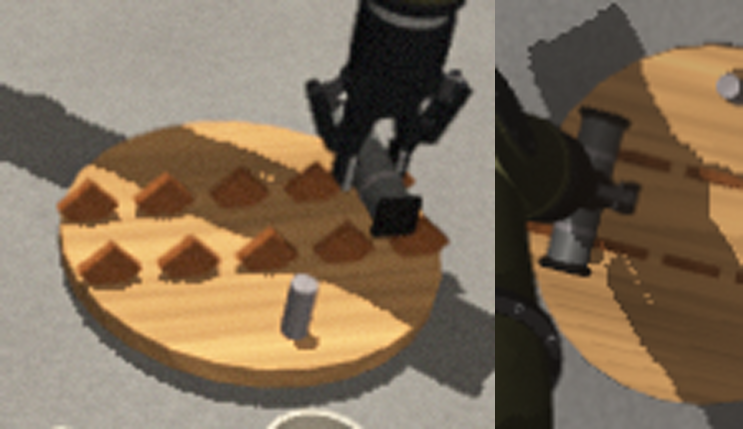

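The handle hangs aligned over the outermost groove (guard at (395,215) beyond the comb). Lowering and releasing.

```bash
python3 -m creep '[[0,0,-0.1,0,0,0],[0,0,-0.1,0,0,0],[0,0,-0.1,0,0,0],[0,0,-0.06,0,0,0],[0,0,-0.03,0,0,0],[0,0,0,0,0,0],[0,0,0,0,0,0]]'
python3 -m creep '[[0,0,-0.03,0,0,0],[0,0,-0.03,0,0,0],[0,0,0,0,0,0],[0,0,0,0,0,0]]'
```

```text
t: 19.5
eef_pos: [0.5371, 0.3212, 0.019]
tool_rot: [-1.57, -0.0, -0.236]
wrist_force: [1.0, 2.4, -1.0]
grip_width: 0.396
t: 19.83
eef_pos: [0.5386, 0.3235, 0.0164]
tool_rot: [-1.565, -0.003, -0.236]
wrist_force: [0.7, 6.0, 7.7]
grip_width: 0.396
```

Contact at seat height. Opening and lifting away.

```bash
python3 -m creep '[[0,0,0,0,0,0],[0,0,0,0,0,0],[0,0,0,0,0,0],[0,0,0.1,0,0,0],[0,0,0.2,0,0,0],[0,0,0.3,0,0,0],[0,0,0.4,0,0,0],[0,0,0.4,0,0,0],[0,-0.3,0,0,0,0],[0,-0.3,0,0,0,0]]' 0.35
python3 -m creep '[[-0.03,-0.4,0,0,0,0.01],[-0.03,-0.4,0,0,0,0.01],[-0.03,-0.4,0,0,0,0.01],[-0.03,-0.4,0,0,0,0.01],[-0.03,-0.4,0,0,0,0.01],[-0.03,-0.4,0,0,0,0.01],[-0.03,-0.4,0,0,0,0.01],[-0.03,-0.4,0,0,0,0.01],[-0.03,-0.4,0,0,0,0.01],[-0.03,-0.4,0,0,0,0.01]]'
python3 - <<'E'
from h import *
RO=np.array([.5125,.225]);ry=-.234
p,d=grab('top');C=cloud('top',d)
c,s=np.cos(ry),np.sin(ry);D=C[:,:2]-RO;Q=np.c_[c*D[:,0]+s*D[:,1],-s*D[:,0]+c*D[:,1],C[:,2]]
q=Q[(abs(Q[:,1]-.099)<.03)&(abs(Q[:,0])<.1)&(Q[:,2]>.076)&(Q[:,2]<.12)]
print(len(q),np.percentile(q[:,0],[1,99]).round(3),np.percentile(q[:,1],[2,50,98]).round(4),np.percentile(q[:,2],[50,98]).round(4))
print(np.polyfit(q[:,0],q[:,1],1),np.polyfit(q[:,0],q[:,2],1))
handles()
E
```

```text
t: 20.67
eef_pos: [0.5376, 0.2765, 0.1217]
tool_rot: [-1.568, -0.003, -0.235]
wrist_force: [1.0, -1.1, -0.0]
grip_width: 0.646
t: 21.5
eef_pos: [0.5138, -0.0265, 0.1198]
tool_rot: [-1.571, 0.0, -0.08]
wrist_force: [0.9, -0.2, 0.8]
grip_width: 0.645
502 [-0.069  0.067] [0.0857 0.1009 0.1183] [0.0822 0.0901]
[-0.01251547  0.10111929] [-0.0011204  0.0824391]
bay -0.126 527 x [-0.072  0.065] y med -0.1223
bay -0.042 535 x [-0.065  0.072] y med -0.0383
bay 0.042 57 x [-0.055  0.052] y med 0.0586
```

handle2 is seated (rack x -1 mm, y 101 mm, top 82–90 mm). Now handle1.

```bash
python3 -m creep '[[0,-0.36,0,0,0,0.01],[0,-0.36,0,0,0,0.01],[0,-0.36,0,0,0,0.01],[0,-0.36,0,0,0,0.01],[0,-0.36,0,0,0,0.01],[0,-0.36,0,0,0,0.01],[0,-0.36,0,0,0,0],[0,-0.36,0,0,0,0],[0,-0.36,0,0,0,0],[0,0,0,0,0,0]]' 0.3
python3 -m creep '[[0,0,0,0,0,0],[0,0,-0.1,0,0,0]]'
```

```text
t: 22.43
eef_pos: [0.5129, -0.2743, 0.1197]
tool_rot: [-1.575, 0.001, 0.007]
wrist_force: [0.1, -0.8, 0.3]
grip_width: 0.701
t: 22.6
eef_pos: [0.5152, -0.2673, 0.1128]
tool_rot: [-1.571, -0.002, 0.014]
wrist_force: [0.0, 0.2, 0.2]
grip_width: 0.7
```

```bash
python3 -m creep '[[0,-0.06,-0.3,0,0,0],[0,0,-0.3,0,0,0],[0,0,-0.3,0,0,0],[0,0,-0.2,0,0,0],[0,0,-0.2,0,0,0],[0,0,-0.1,0,0,0],[0,0,-0.07,0,0,0],[0,0,0,0,0,0],[0,0,0,0,0,0]]'
python3 -m creep '[[0,0,0,0,0,0],[0,0,0,0,0,0],[0,0,0,0,0,0],[0,0,0,0,0,0],[0,0,0,0,0,0],[0,0,0,0,0,0]]' 1 80
```

```text
t: 23.35
eef_pos: [0.5147, -0.2717, 0.002]
tool_rot: [-1.571, -0.0, 0.015]
wrist_force: [0.1, -0.8, 1.3]
grip_width: 0.701
t: 23.85
eef_pos: [0.5151, -0.2724, 0.0029]
tool_rot: [-1.572, -0.002, 0.014]
wrist_force: [-0.3, 1.7, 6.1]
grip_width: 0.398
```

```bash
python3 -m creep '[[0,0.05,0,0,0,0],[0,0.05,0,0,0,0],[0,0.05,0,0,0,0],[0,0.05,0,0,0,0],[0,0.05,0,0,0,0],[0,0.05,0,0,0,0],[0,0.05,0,0,0,0],[0,0.05,0,0,0,0],[0,0.05,0,0,0,0],[0,0.04,0,0,0,0]]'
python3 -m creep '[[0,0,0,0,0,0],[0,0,0.1,0,0,0],[0,0,0.1,0,0,0],[0,0,0.1,0,0,0],[0,0,0.1,0,0,0],[0,0,0.1,0,0,0],[0,0,0.1,0,0,0],[0,0,0.1,0,0,0],[0,0,0,0,0,0]]'
```

```text
t: 24.68
eef_pos: [0.5155, -0.2423, 0.0034]
tool_rot: [-1.58, -0.005, 0.01]
wrist_force: [-1.2, -14.3, 5.4]
grip_width: 0.4
t: 25.43
eef_pos: [0.515, -0.235, 0.0554]
tool_rot: [-1.571, -0.001, 0.015]
wrist_force: [0.1, -0.1, -2.7]
grip_width: 0.396
```

```bash
python3 -m creep '[[0,0,0.25,0,0,0],[0,0,0.25,0,0,0],[0,0,0.25,0,0,0],[0,0.2,0.2,0,0,0],[0,0.36,0,0,0,-0.01],[0,0.36,0,0,0,-0.01],[0,0.36,0,0,0,-0.01],[0,0.36,0,0,0,-0.01],[0.01,0.36,0,0,0,-0.01],[0.01,0.36,0,0,0,-0.01]]'
python3 -m creep '[[0.01,0.36,0,0,0,-0.01],[0.01,0.36,0,0,0,-0.01],[0.01,0.36,0,0,0,-0.01],[0.01,0.36,0,0,0,-0.01],[0.01,0.36,0,0,0,-0.01],[0.01,0.36,0,0,0,-0.01],[0.01,0.36,0,0,0,-0.01],[0,0.36,0,0,0,-0.01],[0,0.36,0,0,0,-0.01],[0,0.36,0,0,0,-0.009]]'
python3 -m creep '[[0.0,0.3,0,0,0,0],[0,0.2,0,0,0,0],[0,0.1,0,0,0,0],[0,0,0,0,0,0],[0,0,0,0,0,0]]'
```

```text
t: 26.27
eef_pos: [0.5152, -0.0567, 0.125]
tool_rot: [-1.57, 0.001, -0.08]
wrist_force: [1.3, -0.2, -2.6]
grip_width: 0.396
t: 27.1
eef_pos: [0.5203, 0.2132, 0.1249]
tool_rot: [-1.571, 0.001, -0.236]
wrist_force: [0.4, -0.2, -2.5]
grip_width: 0.395
t: 27.52
eef_pos: [0.5211, 0.2553, 0.1251]
tool_rot: [-1.572, 0.0, -0.236]
wrist_force: [-0.4, 0.1, -1.3]
grip_width: 0.393
```

```bash
python3 -m creep '[[0,0.05,-0.3,0,0,0],[0,0,-0.3,0,0,0],[0,0,-0.3,0,0,0],[0,0,-0.2,0,0,0],[0,0,-0.1,0,0,0],[0,0,-0.1,0,0,0],[0,0,-0.08,0,0,0],[0,0,-0.05,0,0,0],[0,0,-0.03,0,0,0],[0,0,0,0,0,0]]'
python3 -m creep '[[0,0,-0.03,0,0,0],[0,0,0,0,0,0],[0,0,0,0,0,0]]'
```

```text
t: 28.35
eef_pos: [0.5216, 0.2606, 0.0162]
tool_rot: [-1.57, -0.001, -0.236]
wrist_force: [-0.1, -0.7, -1.4]
grip_width: 0.399
t: 28.6
eef_pos: [0.522, 0.261, 0.0152]
tool_rot: [-1.569, -0.002, -0.235]
wrist_force: [-1.4, -0.8, 8.1]
grip_width: 0.401
```

Seated. Release, then return and check.

```bash
python3 -m creep '[[0,0,0,0,0,0],[0,0,0,0,0,0],[0,0,0,0,0,0],[0,0,0.1,0,0,0],[0,0,0.2,0,0,0],[0,0,0.3,0,0,0],[0,0,0.4,0,0,0],[0,0,0.4,0,0,0],[0,-0.3,0,0,0,0],[0,-0.3,0,0,0,0]]' 0.35
python3 -m creep '[[-0.02,-0.4,0,0,0,0.01],[-0.02,-0.4,0,0,0,0.01],[-0.02,-0.4,0,0,0,0.01],[-0.02,-0.4,0,0,0,0.01],[-0.02,-0.4,0,0,0,0.01],[-0.02,-0.4,0,0,0,0.01],[-0.02,-0.4,0,0,0,0.01],[-0.02,-0.4,0,0,0,0.01],[-0.02,-0.4,0,0,0,0.01],[-0.02,-0.4,0,0,0,0.01]]'
cat >> h.py <<'E'
RO=np.array([.5125,.225])
def rackh(ry=-.234):
  p,d=grab('top');C=cloud('top',d)
  c,s=np.cos(ry),np.sin(ry);D=C[:,:2]-RO;Q=np.c_[c*D[:,0]+s*D[:,1],-s*D[:,0]+c*D[:,1],C[:,2]]
  for y in(.099,.033,-.033,-.099):
    q=Q[(abs(Q[:,1]-y)<.03)&(abs(Q[:,0])<.1)&(Q[:,2]>.077)&(Q[:,2]<.12)]
    if len(q)>50:print('groove',y,len(q),np.percentile(q[:,0],[1,99]).round(3),np.percentile(q[:,1],[2,50,98]).round(4),np.percentile(q[:,2],[50,98]).round(4),np.polyfit(q[:,0],q[:,1],1).round(3))
E
python3 - <<'E'
from h import *
rackh();handles()
E
```

```text
t: 29.43
eef_pos: [0.5223, 0.2168, 0.1212]
tool_rot: [-1.567, -0.003, -0.233]
wrist_force: [0.5, -0.3, -0.5]
grip_width: 0.648
t: 30.27
eef_pos: [0.5059, -0.0862, 0.1192]
tool_rot: [-1.571, -0.0, -0.078]
wrist_force: [0.6, 0.8, -0.3]
grip_width: 0.65
groove 0.099 463 [-0.069  0.067] [0.0867 0.1017 0.1173] [0.0823 0.0898] [-0.012  0.102]
groove 0.033 444 [-0.07   0.066] [0.0212 0.0358 0.0509] [0.0824 0.0904] [0.001 0.036]
bay -0.126 536 x [-0.072  0.065] y med -0.1221
bay -0.042 57 x [-0.054  0.052] y med -0.0248
bay 0.042 63 x [-0.055  0.052] y med 0.0436
```

```bash
python3 -m creep '[[0.02,-0.36,0,0,0,0.01],[0.01,-0.38,0,0,0,0.01],[0,-0.38,0,0,0,0.01],[0,-0.38,0,0,0,0.01],[0,-0.38,0,0,0,0.01],[0,-0.38,0,0,0,0.01],[0,-0.38,0,0,0,0],[0,-0.38,0,0,0,0],[0,-0.35,0,0,0,0],[0,-0.2,0,0,0,0]]' 0.3
python3 -m creep '[[0,-0.05,0,0,0,0],[0,0,0,0,0,0],[0,0,0,0,0,0]]'
```

```text
t: 31.2
eef_pos: [0.5078, -0.3556, 0.119]
tool_rot: [-1.573, 0.0, 0.013]
wrist_force: [-0.0, 0.1, -0.3]
grip_width: 0.7
t: 31.45
eef_pos: [0.5089, -0.3541, 0.1185]
tool_rot: [-1.569, 0.0, 0.017]
wrist_force: [0.9, 0.1, -0.2]
grip_width: 0.702
```

```bash
python3 -m creep '[[0,-0.03,-0.3,0,0,0],[0,0,-0.3,0,0,0],[0,0,-0.3,0,0,0],[0,0,-0.3,0,0,0],[0,0,-0.15,0,0,0],[0,0,-0.1,0,0,0],[0,0,-0.1,0,0,0],[0,0,0,0,0,0],[0,0,0,0,0,0]]'
python3 -m creep '[[0,0,0,0,0,0],[0,0,0,0,0,0],[0,0,0,0,0,0],[0,0,0,0,0,0],[0,0,0,0,0,0],[0,0,0,0,0,0]]' 1 80
```

```text
t: 32.2
eef_pos: [0.5089, -0.3583, 0.003]
tool_rot: [-1.571, -0.001, 0.016]
wrist_force: [0.4, -0.4, -0.2]
grip_width: 0.703
t: 32.7
eef_pos: [0.5093, -0.358, 0.0038]
tool_rot: [-1.571, -0.002, 0.016]
wrist_force: [0.1, 2.5, 5.2]
grip_width: 0.4
```

```bash
python3 -m creep '[[0,0.05,0,0,0,0],[0,0.05,0,0,0,0],[0,0.05,0,0,0,0],[0,0.05,0,0,0,0],[0,0.05,0,0,0,0],[0,0.05,0,0,0,0],[0,0.05,0,0,0,0],[0,0.05,0,0,0,0],[0,0.05,0,0,0,0],[0,0.06,0,0,0,0]]'
python3 -m creep '[[0,0,0,0,0,0],[0,0,0.1,0,0,0],[0,0,0.1,0,0,0],[0,0,0.1,0,0,0],[0,0,0.1,0,0,0],[0,0,0.1,0,0,0],[0,0,0.1,0,0,0],[0,0,0.1,0,0,0],[0,0,0,0,0,0]]'
```

```text
t: 33.53
eef_pos: [0.5091, -0.3278, 0.0044]
tool_rot: [-1.582, -0.005, 0.012]
wrist_force: [-0.9, -16.0, 3.0]
grip_width: 0.395
t: 34.28
eef_pos: [0.509, -0.3197, 0.0561]
tool_rot: [-1.571, -0.001, 0.016]
wrist_force: [0.2, -0.4, -3.3]
grip_width: 0.396
```

```bash
python3 -m creep '[[0,0,0.25,0,0,0],[0,0,0.25,0,0,0],[0,0,0.25,0,0,0],[0,0.2,0.2,0,0,0],[0,0.36,0,0,0,-0.01],[0,0.36,0,0,0,-0.01],[0,0.36,0,0,0,-0.01],[0,0.36,0,0,0,-0.01],[0,0.36,0,0,0,-0.01],[0,0.36,0,0,0,-0.01]]'
python3 -m creep '[[0,0.36,0,0,0,-0.01],[0,0.36,0,0,0,-0.01],[0,0.36,0,0,0,-0.01],[0,0.36,0,0,0,-0.01],[0,0.36,0,0,0,-0.01],[0,0.36,0,0,0,-0.01],[0,0.36,0,0,0,-0.01],[0,0.36,0,0,0,-0.01],[0,0.36,0,0,0,-0.01],[0,0.36,0,0,0,-0.009]]'
python3 -m creep '[[0.0,0.36,0,0,0,0],[-0.02,0.3,0,0,0,0],[0,0.2,0,0,0,0],[0,0.05,0,0,0,0],[0,0,0,0,0,0],[0,0,0,0,0,0]]'
```

```text
t: 35.12
eef_pos: [0.5078, -0.1413, 0.1257]
tool_rot: [-1.57, 0.001, -0.079]
wrist_force: [0.3, 0.6, -2.2]
grip_width: 0.399
t: 35.95
eef_pos: [0.5076, 0.1285, 0.1257]
tool_rot: [-1.571, 0.001, -0.234]
wrist_force: [0.8, 0.5, -2.3]
grip_width: 0.397
t: 36.45
eef_pos: [0.5066, 0.1941, 0.1258]
tool_rot: [-1.572, 0.001, -0.234]
wrist_force: [-0.4, -0.8, -2.8]
grip_width: 0.395
```

```bash
python3 -m creep '[[0,0,-0.3,0,0,0],[0,0,-0.3,0,0,0],[0,0,-0.3,0,0,0],[0,0,-0.2,0,0,0],[0,0,-0.1,0,0,0],[0,0,-0.1,0,0,0],[0,0,-0.08,0,0,0],[0,0,-0.05,0,0,0],[0,0,-0.04,0,0,0],[0,0,0,0,0,0]]'
python3 -m creep '[[0,0,-0.03,0,0,0],[0,0,0,0,0,0],[0,0,0,0,0,0]]'
```

```text
t: 37.28
eef_pos: [0.5081, 0.1962, 0.0165]
tool_rot: [-1.569, -0.002, -0.234]
wrist_force: [0.8, 2.5, -1.9]
grip_width: 0.395
t: 37.53
eef_pos: [0.5084, 0.1965, 0.016]
tool_rot: [-1.568, -0.003, -0.233]
wrist_force: [-2.9, 2.6, 15.5]
grip_width: 0.397
```

```bash
python3 -m creep '[[0,0,0,0,0,0],[0,0,0,0,0,0],[0,0,0,0,0,0],[0,0,0.1,0,0,0],[0,0,0.2,0,0,0],[0,0,0.3,0,0,0],[0,0,0.4,0,0,0],[0,0,0.4,0,0,0],[0,-0.3,0,0,0,0],[0,-0.3,0,0,0,0]]' 0.35
python3 -m creep '[[0.1,-0.4,0,0,0,0],[0.1,-0.4,0,0,0,0],[0.1,-0.4,0,0,0,0],[0.1,-0.4,0,0,0,0],[0.1,-0.3,0,0,0,0],[0,-0.3,0,0,0,0],[0,0,0,0,0,0]]' 1
python3 - <<'E'
from h import *
rackh();st()
a,_=grab('scene');b,_=grab('top')
a=cv2.resize(a[110:300,230:470,::-1],None,fx=2,fy=2,interpolation=cv2.INTER_CUBIC)
b=cv2.resize(b[110:300,85:245,::-1],None,fx=2,fy=2,interpolation=cv2.INTER_CUBIC)
cv2.imwrite('pics/s7.png',np.hstack([a,b]))
E
```

```text
t: 38.37
eef_pos: [0.5081, 0.1512, 0.121]
tool_rot: [-1.568, -0.003, -0.231]
wrist_force: [0.1, -0.3, -0.8]
grip_width: 0.649
t: 38.95
eef_pos: [0.5443, -0.0213, 0.1191]
tool_rot: [-1.574, -0.001, -0.241]
wrist_force: [0.0, 0.1, -0.7]
grip_width: -0.003
groove 0.099 484 [-0.069  0.067] [0.0861 0.101  0.1178] [0.0821 0.0897] [-0.007  0.101]
groove 0.033 448 [-0.069  0.066] [0.0206 0.0352 0.0515] [0.0827 0.0897] [0.002 0.036]
groove -0.033 493 [-0.068  0.071] [-0.046  -0.0305 -0.0149] [0.0828 0.0903] [-0.002 -0.03 ]
{'t': 39.0, 'q': [-0.136, 0.465, 0.183, 1.829, -0.106, 0.857, 1.429], 'eef_pos': [0.544, -0.018, 0.119], 'tool_rot': [-1.572, -0.0, -0.239], 'wrist_force': [0.26, 1.454, -0.498], 'grip_width': 0.0}
```

View pics/s7.png

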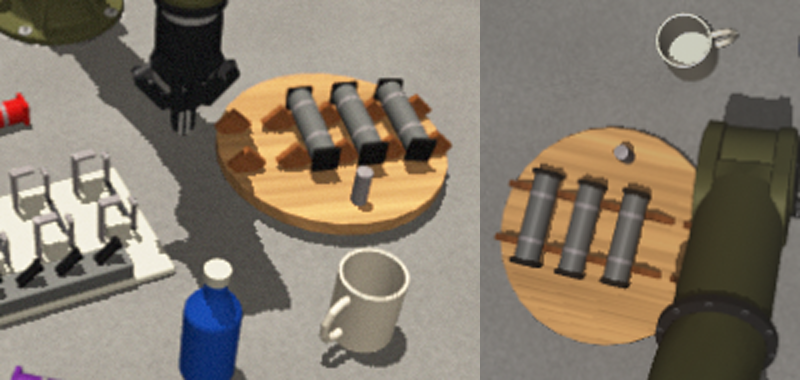

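All three handles lie seated. Now I'm positioning closed fingers on the clockwise side of the post and computing the arc rows.

```bash
python3 -m creep '[[0.16,0.38,0,0,0,0],[0.16,0.38,0,0,0,0],[0.16,0.38,0,0,0,0],[0.16,0.38,0,0,0,0],[0.16,0.38,0,0,0,0],[0.16,0.36,0,0,0,0],[0,0,0,0,0,0],[0,0,0,0,0,0]]'
python3 -m creep '[[0,0,-0.3,0,0,0],[0,0,-0.3,0,0,0],[0,0,-0.3,0,0,0],[0,0,-0.2,0,0,0],[0,0,-0.13,0,0,0],[0,0,0,0,0,0],[0,0,0,0,0,0]]'
python3 - <<'E'
import numpy as np
a=-.443+np.arange(31)*np.pi/60; P=.1206*np.c_[np.cos(a),np.sin(a)]/.075
D=np.diff(P,axis=0).round(3);print(D.tolist());print('start',.5125+.1206*np.cos(-.443),.226+.1206*np.sin(-.443),'end',.5125+.1206*np.cos(a[-1]),.226+.1206*np.sin(a[-1]))
E
```

```text
t: 39.77
eef_pos: [0.6157, 0.1588, 0.1181]
tool_rot: [-1.57, 0.001, -0.228]
wrist_force: [-0.4, -0.9, 0.3]
grip_width: -0.003
t: 40.35
eef_pos: [0.6162, 0.1542, 0.0266]
tool_rot: [-1.571, 0.0, -0.234]
wrist_force: [0.3, 1.3, -0.3]
grip_width: 0.001
[[0.034, 0.077], [0.03, 0.079], [0.026, 0.08], [0.022, 0.081], [0.017, 0.082], [0.013, 0.083], [0.009, 0.084], [0.004, 0.084], [-0.0, 0.084], [-0.005, 0.084], [-0.009, 0.084], [-0.013, 0.083], [-0.018, 0.082], [-0.022, 0.081], [-0.026, 0.08], [-0.03, 0.079], [-0.034, 0.077], [-0.038, 0.075], [-0.042, 0.073], [-0.046, 0.071], [-0.05, 0.068], [-0.053, 0.065], [-0.056, 0.062], [-0.06, 0.059], [-0.063, 0.056], [-0.066, 0.053], [-0.068, 0.049], [-0.071, 0.046], [-0.073, 0.042], [-0.075, 0.038]]
start 0.6214584549086646 0.1743045930094703 end 0.5641954069905297 0.3349584549086646
```

```bash
python3 -m creep '[[0.02,0.07,0,0,0,0],[0.02,0.07,0,0,0,0],[0.02,0.07,0,0,0,0],[0.01,0.06,0,0,0,0],[0,0,0,0,0,0]]'
python3 -m creep '[[0.034,0.077,0,0,0,0.0333],[0.03,0.079,0,0,0,0.0333],[0.026,0.08,0,0,0,0.0333],[0.022,0.081,0,0,0,0.0333],[0.017,0.082,0,0,0,0.0333],[0.013,0.083,0,0,0,0.0333],[0.009,0.084,0,0,0,0.0333],[0.004,0.084,0,0,0,0.0333],[0,0.084,0,0,0,0.0333],[-0.005,0.084,0,0,0,0.0333]]'
```

```text
t: 40.77
eef_pos: [0.6219, 0.1771, 0.0268]
tool_rot: [-1.569, -0.0, -0.232]
wrist_force: [0.2, 0.7, -0.1]
grip_width: 0.003
t: 41.6
eef_pos: [0.6336, 0.2357, 0.0265]
tool_rot: [-1.572, -0.001, 0.291]
wrist_force: [1.1, -0.4, 0.4]
grip_width: -0.002
```

```bash
python3 -m creep '[[-0.009,0.084,0,0,0,0.0333],[-0.013,0.083,0,0,0,0.0333],[-0.018,0.082,0,0,0,0.0333],[-0.022,0.081,0,0,0,0.0333],[-0.026,0.08,0,0,0,0.0333],[-0.03,0.079,0,0,0,0.0333],[-0.034,0.077,0,0,0,0.0333],[-0.038,0.075,0,0,0,0.0333],[-0.042,0.073,0,0,0,0.0333],[-0.046,0.071,0,0,0,0.0333]]'
python3 -m creep '[[-0.05,0.068,0,0,0,0.0333],[-0.053,0.065,0,0,0,0.0333],[-0.056,0.062,0,0,0,0.0333],[-0.06,0.059,0,0,0,0.0333],[-0.063,0.056,0,0,0,0.0333],[-0.066,0.053,0,0,0,0.0333],[0,0,0,0,0,0]]'
```

```text
t: 42.43
eef_pos: [0.6129, 0.2949, 0.0266]
tool_rot: [-1.572, -0.001, 0.814]
wrist_force: [1.7, 0.3, -0.8]
grip_width: -0.002
t: 43.02
eef_pos: [0.5862, 0.3227, 0.0266]
tool_rot: [-1.572, -0.001, 1.129]
wrist_force: [-0.7, -0.6, 0.5]
grip_width: -0.0
```

```bash
python3 - <<'E'
from h import *
b,d=grab('top');a,_=grab('scene');print(d.max())
a=cv2.resize(a[100:260,300:480,::-1],None,fx=2.5,fy=2.5,interpolation=cv2.INTER_CUBIC)
b=cv2.resize(b[150:310,75:215,::-1],None,fx=2.5,fy=2.5,interpolation=cv2.INTER_CUBIC)
cv2.imwrite('pics/s8.png',np.hstack([a,b]))
E
```

```text
2.5262759
```

View pics/s8.png

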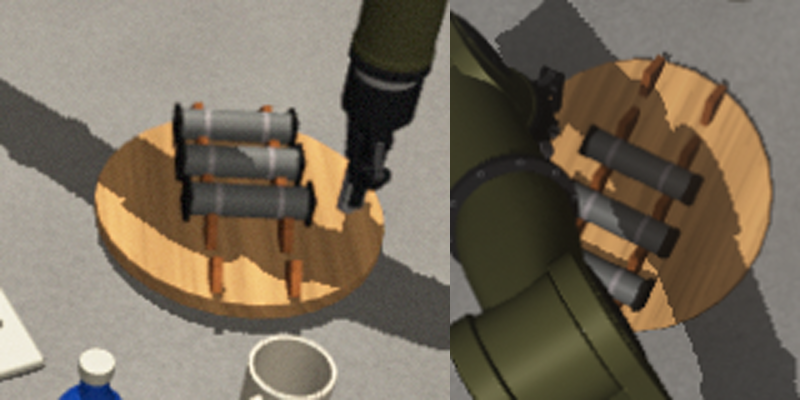

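The rack has turned most of the way with the handles still in their grooves. Finishing the arc.

```bash
python3 -m creep '[[-0.068,0.049,0,0,0,0.0333],[-0.071,0.046,0,0,0,0.0333],[-0.073,0.042,0,0,0,0.0333],[-0.075,0.038,0,0,0,0.0333],[0,0,0,0,0,0],[0,0,0,0,0,0]]'
cat >> h.py <<'E'
def angle(lo=.95):
  # handle tubes/guards in the rack: principal axis of the per-handle tops, best rotation by groove sharpness
  p,d=grab('top');C=cloud('top',d);D=C[:,:2]-RO;m=(np.hypot(*D.T)<.15)&(C[:,2]>.079)&(C[:,2]<.095);D=D[m]
  best=[]
  for a in np.arange(lo,1.6,.005):
    y=-np.sin(a)*D[:,0]+np.cos(a)*D[:,1];best.append((np.std((y-.0023+.033)%.066-.033 if 0 else ((y-.0023-.033+.033)%.066-.033)),a))
  b=min(best);print('rack yaw',round(b[1],3),'turn',round(b[1]+.234,3),len(D),b[0].round(4))
E
python3 - <<'E'
from h import *
angle()
E
```

```text
t: 43.62
eef_pos: [0.5644, 0.3352, 0.0264]
tool_rot: [-1.571, 0.0, 1.333]
wrist_force: [0.7, 0.2, 0.3]
grip_width: 0.003
rack yaw 1.355 turn 1.589 1045 0.0084
```

It is at about 1.57 rad. Backing off clockwise, lifting, and checking.

```bash
python3 -m creep '[[0.15,-0.03,0,0,0,0],[0.2,-0.05,0,0,0,0],[0.1,0,0.2,0,0,0],[0,0,0.4,0,0,0],[0,0,0.4,0,0,0],[0,0,0.4,0,0,0],[0,-0.3,0,0,0,0],[0,-0.4,0,0,0,0],[0,-0.4,0,0,0,-0.05],[0,-0.4,0,0,0,-0.05]]'
python3 -m creep '[[-0.05,-0.4,0,0,0,-0.05],[-0.05,-0.4,0,0,0,-0.05],[-0.05,-0.4,0,0,0,-0.05],[-0.05,-0.4,0,0,0,-0.05],[-0.1,-0.4,0,0,0,-0.05],[-0.1,-0.4,0,0,0,-0.05],[-0.1,-0.4,0,0,0,-0.05],[-0.1,-0.4,0,0,0,-0.05],[0,0,0,0,0,0],[0,0,0,0,0,0]]'
python3 - <<'E'
from h import *
angle();rackh(1.337)
b,d=grab('top');a,_=grab('scene')
cv2.imwrite('pics/f.png',np.hstack([cv2.resize(a[100:320,60:480,::-1],(560,293)),b[100:320,80:280,::-1][:220].repeat(1,0)if 0 else cv2.resize(b[90:290,80:220,::-1],(205,293))]))
for n,x in[('mug',(188,130)),('soap',(256,128)),('jar',(420,224))]:print(n)
i=cv2.imread('pics/t0.png')[:,:,::-1]
for n,(u,v) in dict(mug=(190,131),soap=(256,136),jar=(419,224)).items():
  w=20;print(n,np.abs(i[v-w:v+w,u-w:u+w].astype(int)-b[v-w:v+w,u-w:u+w]).mean().round(2))
E
```

```text
t: 44.5
eef_pos: [0.5982, 0.2155, 0.1315]
tool_rot: [-1.571, -0.0, 1.173]
wrist_force: [0.9, -0.1, -0.4]
grip_width: 0.001
t: 45.33
eef_pos: [0.553, -0.0256, 0.1317]
tool_rot: [-1.572, 0.0, 0.544]
wrist_force: [0.4, 0.1, -0.3]
grip_width: 0.0
rack yaw 1.42 turn 1.654 1283 0.0099
groove 0.099 499 [-0.067  0.07 ] [0.0832 0.0986 0.1154] [0.0824 0.0897] [0.01  0.099]
groove 0.033 480 [-0.068  0.07 ] [0.0164 0.0321 0.0479] [0.0825 0.0894] [0.012 0.032]
groove -0.033 470 [-0.065  0.073] [-0.0497 -0.0339 -0.0189] [0.0825 0.0894] [ 0.011 -0.034]
mug
soap
jar
mug 6.99
soap 6.33
jar 7.29
```

View pics/f.png

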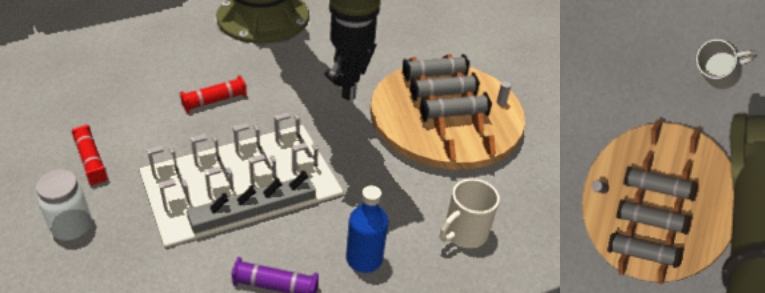

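Slopes in the rack frame put the turn at about 1.58 rad, inside the catch. Handles are seated, switches off, bystanders unchanged and the arm is clear. Handing in.

```bash
python3 -c "
from h import *
arm.hand_in();st()"
```

```text
the job is handed in; nothing more can be done
the job is handed in; nothing more can be done
```

The job is done and handed in at about 45 s on the robot's clock, well under the 210 s limit. I switched off all four levers with the handles still in the dock. Then I rolled the three handles that were there out of their clips and laid them in rack grooves at y +99, +33 and -33 mm. Last, I turned the organiser a quarter turn counter-clockwise by its post. handle3 was absent.

**Last checks**
- **Switches:** the lever tips read 64–68 mm up, about 0.8 rad, past the 0.55 that counts as off. They did not go fully flat (1.15 rad).
- **Handles:** all three lie in their grooves, within about 4 mm of rack x 0, and their top surfaces are where seated handles should be.
- **Turntable:** the handle directions in the depth image put it at about 1.58 rad. A cruder groove fit on the same view gave 1.65. I trust the first, because the second is beyond the stop at about 1.63. I took the click from the angle; I did not feel or hear it.
- **Mug, soap bottle and jar:** they look unmoved in the last picture. Comparing pictures from before and after showed only similar small differences around all three, which I took as noise.

**What went wrong**
- **First switch drag:** it missed, because the real fingertips sit about 33 mm above the tool height the robot reports. I measured this with the scene camera, allowed for it, and repeated the drag before touching any handle.
- **After hand-in:** the last state readout was refused, so nothing was checked after that point.

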